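# Rotate the pigment jars in the sloped lane

## Robot

A 6-joint arm with a two-finger parallel gripper is mounted at the origin on a cart in front of the work surface, level with it; the furniture and walls round the work are solid. World frame = base frame: x ahead of the robot, y to its left, z up, the work surface at z = 0. Lengths are in m, angles in rad, forces in N, time in s.
With the tool pointing down it reaches from about 0.35 to 0.775 m from the base axis. Payload 5.5 kg.
Tool frame: the origin (TCP) lies midway between the tips of the shut fingers; the grasp point (between the pads) lies env.grasp_offset behind it (env.grasp_offset is the distance from the TCP to the grasp point, in m); z points along the fingers, y is the line along which they close (so a half turn about z gives the same grasp; the last joint's range is limited). The gripper opens to 85 mm and grips with 20 to 120 N. Pads are 22 mm wide; open, the fingers measure 114 mm over their backs; the gripper's body (76 mm by 85 mm) begins 54 mm behind the grasp point. The pads swing forward as they close: fully open they stand 13 mm farther back than shut.
Start: joints at [1.084, 0.313, 0.046, 1.304, 0, 1.431], TCP at [0.195, 0.541, 0.231] pointing down, gripper open.
Joint ranges: [-2.76, 2.76], [-0.86, 1.69], [-1.03, 1.26], [-2.2, 2.34], [-1.47, 1.5], [-3.14, 3.14]. Speed limits (rad/s): [2.57, 2.57, 3.14, 3.14, 3.14, 3.14].

## Interface

Orientations are given as a unit quaternion [w, x, y, z].
In Python, from workcell import monitor, viewer, order, env gives the robot as it stands.
- The arm moves only by the tool carry_out, never from a script. Its argument "plan" is a list that holds one entry, the list of rows, each a list of 7 numbers: the turn, a rotation vector about the world's x, y, z in rad, then the shift along the world's x, y, z in mm, then the finger opening in mm, from 0 to 85.4. A call has 1 to 20 rows; each row is the pose to reach, as a shift and turn from the pose commanded when the call began; what a row does not reach only later rows make up. A row lasts 1/10 s, in which the tool goes at most 50 mm and 8.59 degrees, less where a joint would pass 70% of its speed; a pose out of reach is approached as far as the arm can. A call with a gripper value outside its range is refused whole. The fingers move at their own pace and stop on an object; "squeeze" is the grip in N (left out, the last holds). Time passes only in rows, so rows that repeat a pose let the fingers close. It gives the time, the measured TCP pose, the force, the opening and the grip force at its end, in the units of the state.
- monitor.get_state(): the state, without advancing time (a new reading comes with each control period).
- viewer.read_camera(name): name is "scene" or "top"; returns the picture (400x640x3 uint8, red, green, blue); there is no depth.
- viewer.calibration(name): a dict with "K" (3x3 intrinsics, pixels), "dist" ([k1, k2, p1, p2, k3] as OpenCV has them; the pictures are not rectified), "eye" and "rotation" of the camera in the world. Camera axes: x right, y down, z forward; pixel columns grow to the right and rows downward; lengths in m; the calibration is good to about 2 mm. A picture is of the moment at which its call begins. calibration takes no time and is no camera call.
- order.hand_in(): hands the job in; it is judged then, once.
The state is a dict: "clock": time; "joint_pos": joint angles; "qvel": joint speeds; "tau": joint torques, N m; "tcp_pos": TCP position; "orientation": TCP orientation; "wrist_force": force on the tool from outside, world axes, zero at the start; "ft_torque": the same for the moment, N m; "finger_gap": finger opening in m; "grip_force": force on a finger pad.
Only numpy, scipy, OpenCV 4.12 (cv2) and the standard library are available. Lean on these libraries where they do the work, as an engineer would, in place of code of your own. Each camera call takes 0.05 s, during which the arm holds its last target. There are 200 camera calls.

## Task

The small sloped wooden rack holds two pigment jars in a row. Take the oldest one, at the low front end, and stand it upright on the rack's flat wooden tray just in front of the lane, so that the jar behind it slides down to the front stop by itself (never lift that second jar out). Then load the fresh jar, the matching one that stands on the table among the other things, into the lane's upper end behind it, and let go.

Things in the scene. Friction and masses are not known exactly. Their poses are not given: they have to be found in the camera images.
- jar_lane: fixed light wooden rack. Origin on the table under the lane's low end, z up, +x up the lane (away from the robot, within 15 deg), y across. Flat tray: x -120 to -30 mm, y -50 to 50, top z 10. Lane: slope rising 10 deg to +x, floor of free rollers 58 mm wide, from x -22, z 24 mm (stop, 12 mm high) to x 80, z 42 (open end); side rails 6 mm thick, 8 mm above the rollers. Jars roll down by themselves.
- front_jar: the oldest: clear glass jar, dark speckled lid, pale yellow content, no label, 39 mm diameter, 55 mm tall, about 0.11 kg, one of three alike; origin at the centre of its underside, z up its axis. Starts in the lane's low end, at the stop, leaning 10 deg with the slope towards the tray; the second jar touches it from behind.
- second_jar: the next: clear glass jar, dark speckled lid, pale yellow content, no label, 39 mm diameter, 55 mm tall, about 0.11 kg, one of three alike; origin at the centre of its underside, z up its axis. Starts in the lane right behind the front jar and slides down about 40 mm when that is taken away.
- fresh_jar: the new stock: clear glass jar, dark speckled lid, pale yellow content, no label, 39 mm diameter, 55 mm tall, about 0.11 kg, one of three alike; origin at the centre of its underside, z up its axis. Starts upright on the table, to the right of the rack, among jars and bottles of other shapes.
- load (a point): point on the lane floor near its open upper end, on its middle line (46 mm along x, 0 across, 36 mm up in the rack's axes); z is up. A jar let go with its underside on the floor within 10 mm of here along the lane slides down behind the jar at the stop and rests there, leaning 10 deg with the floor.
There are look-alikes about, which are no part of the job. Leave any green or purple look-alike of the fresh_jar alone.

How it is judged:
On the way:
1. the front jar stands on the tray, let go, and the second jar has slid down to the stop (x of front_jar in the frame of jar_lane between -0.107 and -0.043 m and y of front_jar in the frame of jar_lane between -0.037 and 0.037 m and z of front_jar in the frame of jar_lane between 0.005 and 0.015 m and angle between the z axis of front_jar and the z axis of jar_lane, either way round below 0.12 rad and x of second_jar in the frame of jar_lane between -0.014 and 0.01 m and y of second_jar in the frame of jar_lane between -0.014 and 0.014 m and z of second_jar in the frame of jar_lane between 0.02 and 0.034 m and angle between the z axis of second_jar and the z axis of jar_lane, either way round below 0.3 rad and contact force between front_jar and the fingers below 0.1 N), for 0.2 s.
At the end, for the whole second after the job is handed in: Old front jar upright (7 deg) on the tray, axis 13 mm or more inside its edges; second jar on the lane floor at the stop (12 mm); fresh jar on the lane floor right behind it (16 mm along the lane); both within 14 mm of the lane's middle line, leaning under 17 deg; all at rest (x of front_jar in the frame of jar_lane between -0.107 and -0.043 m and y of front_jar in the frame of jar_lane between -0.037 and 0.037 m and z of front_jar in the frame of jar_lane between 0.005 and 0.015 m and angle between the z axis of front_jar and the z axis of jar_lane, either way round below 0.12 rad and x of second_jar in the frame of jar_lane between -0.014 and 0.01 m and y of second_jar in the frame of jar_lane between -0.014 and 0.014 m and z of second_jar in the frame of jar_lane between 0.02 and 0.034 m and angle between the z axis of each of second_jar, fresh_jar and the z axis of jar_lane, either way round below 0.3 rad and x of fresh_jar in the frame of jar_lane between 0.016 and 0.05 m and y of fresh_jar in the frame of jar_lane between -0.014 and 0.014 m and z of fresh_jar in the frame of jar_lane between 0.026 and 0.042 m and linear speed of each of front_jar, second_jar, fresh_jar below 0.02 m/s); the robot touches nothing.
It fails at once if the second jar is lifted out of the lane (z of second_jar in the frame of jar_lane above 0.07 m).
It fails at once if the second jar is tipped over (angle between the z axis of second_jar and the z axis of jar_lane, either way round above 0.75 rad).
It also fails if it takes over 51 s, if anything falls off the work surface, if the arm or the gripper's body presses on something with over 40 N, if the wrist force passes 120 N, or if a joint passes its speed limit or range.

## Working session

There is one attempt and no reset: what is moved stays moved. The work goes in short steps, Python scripts to look and compute and a tool call to move; the robot and the scene stay as the last step left them, time stands still between calls to the robot, and variables do not carry over. Pictures are saved under pics/ and viewed, at most 10 in all, crops included, and the job is handed in when it is done.

Besides the shell and the picture viewer there is one more tool, called after ">>>" by a JSON object that holds its "method" and its "body", one argument or row to a line. carry_out: Moves the arm, as the interface text tells. Its arguments: {"type":"object","properties":{"plan":{"type":"array","items":{"type":"array","items":{"type":"array","items":{"type":"number"}}}},"squeeze":{"type":"number"}},"required":["plan"]}

```bash
mkdir -p pics; cat > h.py <<'E'
import numpy as np, cv2
from workcell import monitor, viewer, order, env
def grab(n,f=None):
    im=viewer.read_camera(n)
    if f: cv2.imwrite('pics/'+f,im[:,:,::-1])
    return im
def ray(n,uv,z):
    c=viewer.calibration(n);K=np.array(c['K']);d=np.array(c['dist'])
    p=cv2.undistortPoints(np.array(uv,float).reshape(-1,1,2),K,d).reshape(-1,2)
    r=np.c_[p,np.ones(len(p))]@np.array(c['rotation']).T
    e=np.array(c['eye']);return e+r*((z-e[2])/r[:,2])[:,None]
def proj(n,P):
    c=viewer.calibration(n);R=np.array(c['rotation']);e=np.array(c['eye'])
    return cv2.projectPoints(np.array(P,float).reshape(-1,3),cv2.Rodrigues(R.T)[0],-R.T@e,np.array(c['K']),np.array(c['dist']))[0].reshape(-1,2)
E
python3 - <<'E'
from h import *
grab('top','t0.png');grab('scene','s0.png')
for n in('top','scene'):print(n,viewer.calibration(n))
print(env.grasp_offset,monitor.get_state())
E
```

```text
top {'K': array([[365.81957699,   0.        , 320.26011889],
       [  0.        , 365.81957699, 199.34770631],
       [  0.        ,   0.        ,   1.        ]]), 'dist': array([-0.05040793,  0.        ,  0.        ,  0.        ,  0.        ]), 'eye': array([ 0.45025782, -0.24108029,  0.91641335]), 'rotation': array([ 0.04277377, -0.69534089,  0.71666565, -0.03258531])}
scene {'K': array([[506.44945273,   0.        , 323.40436333],
       [  0.        , 506.44945273, 198.99919074],
       [  0.        ,   0.        ,   1.        ]]), 'dist': array([0.00957404, 0.        , 0.        , 0.        , 0.        ]), 'eye': array([0.13541348, 0.39822308, 0.4626012 ]), 'rotation': array([ 0.14022252, -0.26374372,  0.82544841, -0.47896953])}
0.0187 {'clock': 0.1, 'joint_pos': array([ 1.08442981e+00,  3.13923851e-01,  4.51099172e-02,  1.30358580e+00,
       -2.76614716e-05,  1.43121176e+00]), 'qvel': array([ 0.00089454, -0.00024282,  0.00279007,  0.00122973,  0.00051145,
        0.0005391 ]), 'tau': array([ 4.67684833e-03, -4.81724381e+01,  2.99243599e+01,  1.27127400e-02,
       -1.23067621e-04,  5.69998150e-06]), 'tcp_pos': array([0.19522723, 0.54037376, 0.23050594]), 'orientation': array([-2.33678921e-04,  1.72523398e-01,  9.85005093e-01, -7.67017937e-04]), 'wrist_force': array([0.49614891, 0.50088655, 0.45929305]), 'ft_torque': array([-0.00329939, -0.01062773, -0.01337753]), 'grip_force': 0.0, 'finger_gap': 0.08544976865189305}
```

View pics/t0.png

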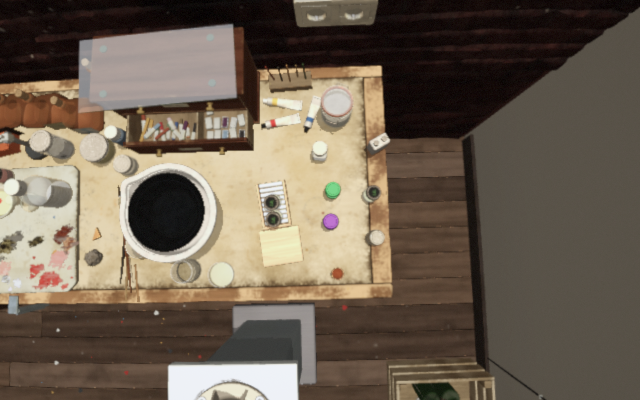

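View pics/s0.png

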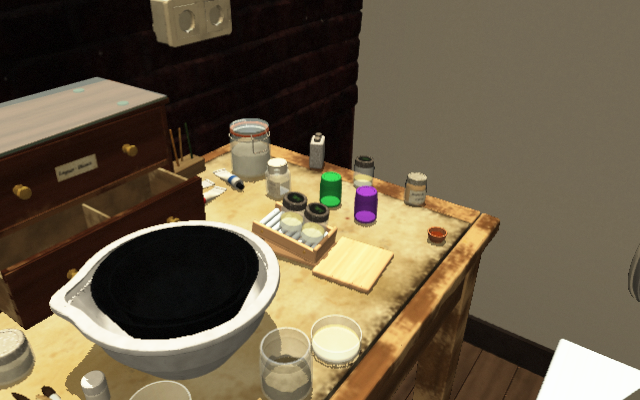

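The top view shows the rack at about (273,210), the tray at (281,246), a dark-lidded jar at (372,193), green at (333,190) and purple at (331,221). In the scene view the dark-lidded jar is at (364,165). The calibration rotation is a quaternion, so I'll fix the helper for that and take close crops.

```bash
sed -i "s/np.array(c\['rotation'\])/rot(c)/" h.py; cat >> h.py <<'E'
from scipy.spatial.transform import Rotation
def rot(c): return Rotation.from_quat(np.array(c['rotation'])[[1,2,3,0]]).as_matrix()
E
python3 - <<'E'
from h import *
t=cv2.imread('pics/t0.png')[160:280,245:395];s=cv2.imread('pics/s0.png')[145:295,240:440]
cv2.imwrite('pics/t0c.png',cv2.resize(t,None,fx=5,fy=5,interpolation=2))
cv2.imwrite('pics/s0c.png',cv2.resize(s,None,fx=4,fy=4,interpolation=2))
print(ray('top',[(281,246),(372,193),(390,290)],0),ray('scene',[(355,265),(498,220)],0))
E
```

```text
[[ 0.43463977 -0.12800701  0.        ]
 [ 0.56057498 -0.36017352  0.        ]
 [ 0.3191015  -0.39417039  0.        ]] [[ 0.43240109 -0.12979888  0.        ]
 [ 0.30006164 -0.38353393  0.        ]]
```

View pics/t0c.png

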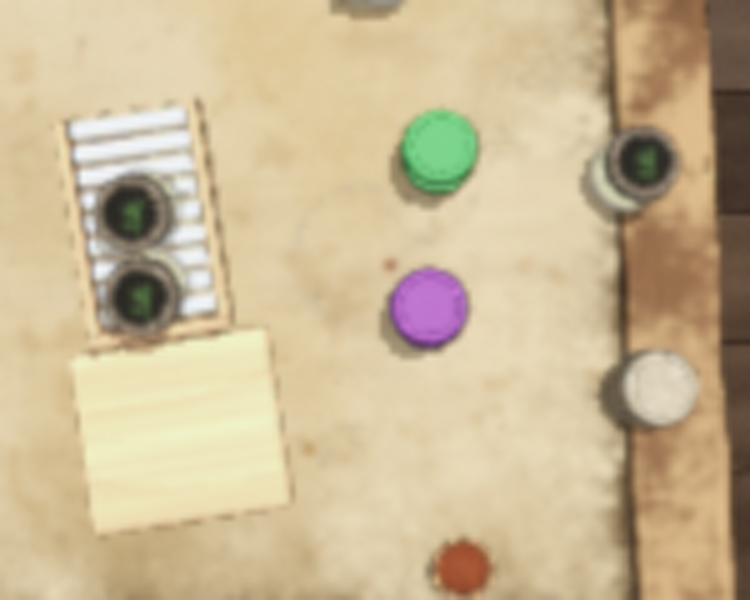

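View pics/s0c.png

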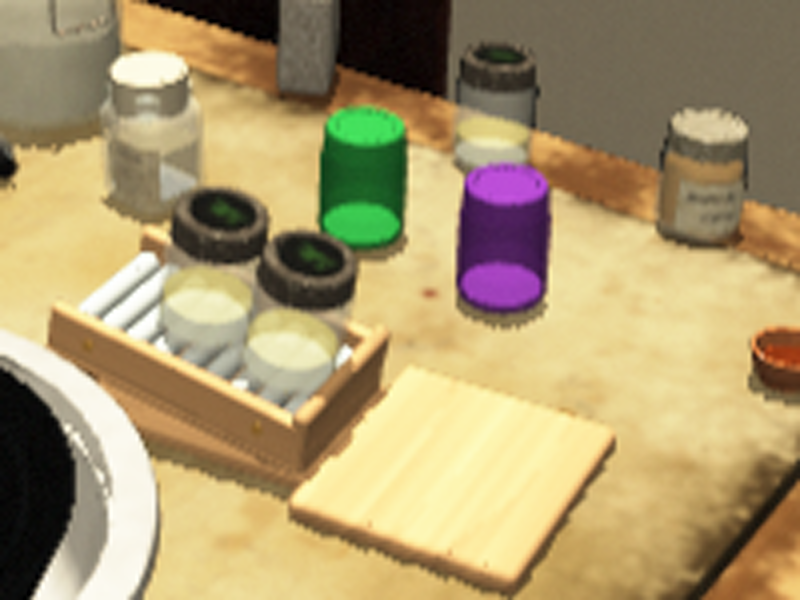

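The crops show the tray corners at crop pixels (72,360), (268,330), (292,500) and (98,533). The lane lids are at (134,213) and (140,295). The fresh jar's lid is at (642,162), next to plain white, green and purple jars. I'll measure these now.

```bash
cat > m.py <<'E'
from h import *
im=cv2.imread('pics/t0.png')
# tray: pale wood plank, low texture
hsv=cv2.cvtColor(im,cv2.COLOR_BGR2HSV)
px=lambda a:np.array(a)/5.+[245,160]-0.4
C=ray('top',px([(72,360),(268,330),(292,500),(98,533)]),0.010)
sides=np.linalg.norm(C-np.roll(C,-1,0),axis=1)[:,None]
ctr=C.mean(0); ex=(C[0]+C[1]-C[2]-C[3]);ey=(C[0]+C[3]-C[1]-C[2]);
a1=np.arctan2(ex[1],ex[0]);a2=np.arctan2(-ey[0],ey[1]);yaw=(a1+a2)/2
O=ctr+0.075*np.array([np.cos(yaw),np.sin(yaw),0]);O[2]=0
print('tray',ctr,'sides',sides.T,'yaw',a1,a2,'O',O)
R=Rotation.from_euler('z',yaw).as_matrix()
def lid(seed):  # dark ring+green blob around seed
    x,y=np.round(seed).astype(int);g=hsv[y-11:y+12,x-11:x+12,2]<115
    if seed[0]<300: pass
    n,l,s,c=cv2.connectedComponentsWithStats(g.astype(np.uint8));k=1+np.argmax(s[1:,4])
    (cx,cy),r=cv2.minEnclosingCircle(np.argwhere(l==k)[:,::-1].astype(np.float32))
    return np.array([cx+x-11,cy+y-11]),r,c[k]+[x-11,y-11]
for nm,sd,z in(('second',(134,213),.087),('front',(140,298),.080),('fresh',(642,162),.055)):
    p,r,c=lid(px(sd));P=ray('top',[p,c],z);print(nm,p,r,c,P,'rack',((P-O)@R)[:,:2])
E
python3 m.py
python3 - <<'E'
from h import *
px=lambda a:np.array(a)/4.+[240,145]-0.4
print('scene tray',ray('scene',px([(290,505),(410,368),(614,438),(515,582)]),.010))
print('lid tops: second,front,fresh',ray('scene',px([(220,212),(308,257)]),.084),ray('scene',px([(497,56)]),.055), 'base',ray('scene',px([(491,158)]),0.0))
E
```

```text
tray [ 0.43557467 -0.12941936  0.01      ] sides [[0.09843312 0.08426128 0.09679259 0.08597309]] yaw 0.1266015205464087 0.13119137982829007 O [ 0.50995249 -0.11977887  0.        ]
second [270.673913   202.19565201] 5.84343957901001 [270.63302752 202.1559633 ] [[ 0.5361846  -0.11692949  0.087     ]
 [ 0.53627865 -0.11683706  0.087     ]] rack [[ 0.02638075 -0.00054612]
 [ 0.0264859  -0.00046655]]
front [272.57692337 219.29487133] 5.8887505531311035 [272.43518519 219.19444444] [[ 0.49736678 -0.11965777  0.08      ]
 [ 0.49760676 -0.11933528  0.08      ]] rack [[-0.01246574  0.00173786]
 [-0.0121863   0.00202684]]
fresh [372.62711906 193.06779671] 6.942325115203857 [372.92920354 192.34513274] [[ 0.5537462  -0.35450402  0.055     ]
 [ 0.55544828 -0.35529694  0.055     ]] rack [[ 0.01325888 -0.23840718]
 [ 0.01484492 -0.23941231]]
scene tray [[ 0.46837449 -0.07034284  0.01      ]
 [ 0.48088267 -0.16862136  0.01      ]
 [ 0.39367446 -0.17529654  0.01      ]
 [ 0.38201042 -0.08169117  0.01      ]]
lid tops: second,front,fresh [[ 0.53748208 -0.12012701  0.084     ]
 [ 0.49239828 -0.11339911  0.084     ]] [[ 0.55375451 -0.3526405   0.055     ]] base [[ 0.55420829 -0.35435153  0.        ]]
```

```bash
cat >> h.py <<'E'
O=np.array([.509,-.120,0]);YAW=.128
RR=Rotation.from_euler('z',YAW)
def rackp(p): return O+RR.apply(p)
def go(tilt,p,ref=None):
    """rotvec & mm shift from the current measured (or ref) pose to tool with lean `tilt` deg, TCP at world p"""
    s=monitor.get_state();q=np.array(s['orientation']);cur=Rotation.from_quat(q[[1,2,3,0]])
    down=Rotation.from_matrix([[-1,0,0],[0,1,0],[0,0,-1]])
    tgt=RR*Rotation.from_euler('y',-tilt,degrees=True)*down
    print('turn',(tgt*cur.inv()).as_rotvec().round(4),'shift',((p-s['tcp_pos'])*1000).round(1),'gap',s['finger_gap'],'t',s['clock'])
def lane(x,h,y=0):
    a=np.radians(10);z=.024+(x+.022)*np.tan(a);return rackp([x-h*np.sin(a),y,z+h*np.cos(a)])
E
python3 - <<'E'
from h import *
go(10,lane(-.002,.093));go(10,lane(-.002,.013))
E
```

```text
turn [-0.0177 -0.1755  0.4737] shift [ 295.8 -662.7 -111.4] gap 0.08544976865189305 t 0.1
turn [-0.0177 -0.1755  0.4737] shift [ 309.6 -660.9 -190.2] gap 0.08544976865189305 t 0.1
```

>>> {"method": "carry_out", "body": {
  "plan": [
    [[-0.018,-0.176,0.474,296,-663,-20,85],[-0.018,-0.176,0.474,296,-663,-20,85],[-0.018,-0.176,0.474,296,-663,-20,85],[-0.018,-0.176,0.474,296,-663,-20,85],[-0.018,-0.176,0.474,296,-663,-20,85],[-0.018,-0.176,0.474,296,-663,-20,85],[-0.018,-0.176,0.474,296,-663,-20,85],[-0.018,-0.176,0.474,296,-663,-20,85],[-0.018,-0.176,0.474,296,-663,-20,85],[-0.018,-0.176,0.474,296,-663,-20,85],[-0.018,-0.176,0.474,296,-663,-20,85],[-0.018,-0.176,0.474,296,-663,-20,85],[-0.018,-0.176,0.474,296,-663,-20,85],[-0.018,-0.176,0.474,296,-663,-20,85],[-0.018,-0.176,0.474,296,-663,-20,85],[-0.018,-0.176,0.474,296,-663,-20,85],[-0.018,-0.176,0.474,296,-663,-60,85],[-0.018,-0.176,0.474,296,-663,-111,85],[-0.018,-0.176,0.474,296,-663,-111,85],[-0.018,-0.176,0.474,296,-663,-111,85]]
  ]
}}

```text
clock: 2.1
tcp_pos: [0.4903, -0.121, 0.12]
orientation: [0.086, -0.064, 0.994, 0.007]
wrist_force: [1.0, 0.6, 0.3]
finger_gap: 0.0852
grip_force: 0.0
```

```bash
python3 - <<'E'
from h import *
go(10,lane(-.002,.013))
s=grab('scene')[90:290,210:410,::-1];t=grab('top')[150:270,230:350,::-1]
cv2.imwrite('pics/a1.png',np.hstack([cv2.resize(s,(400,400),interpolation=2),cv2.resize(t,(400,400),interpolation=2)]))
E
```

```text
turn [-0.0031 -0.0022 -0.0014] shift [ 14.5   0.4 -79.7] gap 0.08515111363364715 t 2.1
```

View pics/a1.png

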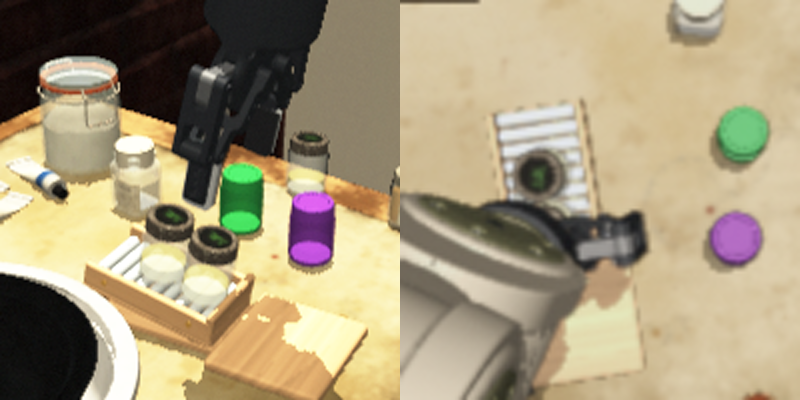

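The gripper straddles the front jar (scene crop about (213,240)) with a finger on each side. I'll descend and grip.

>>> {"method": "carry_out", "body": {
  "plan": [
    [[0,0,0,4,0,-20,85],[0,0,0,7,0,-40,85],[0,0,0,11,0,-60,85],[0,0,0,14,0,-79,85],[0,0,0,14,0,-79,85],[0,0,0,14,0,-79,60],[0,0,0,14,0,-79,45],[0,0,0,14,0,-79,30],[0,0,0,14,0,-79,30],[0,0,0,14,0,-79,30],[0,0,0,14,0,-79,30],[0,0,0,14,0,-79,30]]
  ],
  "squeeze": 30
}}

```text
clock: 3.4
tcp_pos: [0.5067, -0.1227, 0.0428]
orientation: [0.089, -0.064, 0.994, 0.006]
wrist_force: [-0.6, -0.3, 6.9]
finger_gap: 0.0371
grip_force: 30.0
```

>>> {"method": "carry_out", "body": {
  "plan": [
    [[0,0,0,-1,0,7,30],[0,0,0,-2,0,14,30],[0,0,0,-4,-1,21,30],[0,0,0,-5,-1,28,30],[0,0,0,-5,-1,30,30],[0,0,0,-12,-2,30,30],[0,0,0,-19,-3,30,30],[0,0,0,-26,-4,30,30],[0,0,0,-33,-4,30,30],[0,0,0,-40,-5,30,30],[0,0,0,-47,-6,30,30],[0,0,0,-54,-6,30,30],[0,0,0,-61,-7,30,30],[-0.011,0.086,0,-70,-8,30,30],[-0.022,0.173,0,-70,-8,30,30],[-0.022,0.173,0,-70,-8,30,30],[-0.022,0.173,0,-70,-8,30,30]]
  ]
}}

```text
clock: 5.1
tcp_pos: [0.4358, -0.1301, 0.071]
orientation: [0.001, -0.064, 0.998, 0.001]
wrist_force: [-0.1, 0.2, -1.2]
finger_gap: 0.037
grip_force: 30.6
```

```bash
python3 - <<'E'
from h import *
go(0,rackp([-.075,0,.0265]));print(monitor.get_state()['tcp_pos'])
s=grab('scene')[110:310,210:410,::-1];t=grab('top')[150:270,230:350,::-1]
cv2.imwrite('pics/a2.png',np.hstack([cv2.resize(s,(400,400),interpolation=2),cv2.resize(t,(400,400),interpolation=2)]))
E
```

```text
turn [-0.0023  0.0019 -0.001 ] shift [ -1.2   0.5 -44.5] gap 0.03698460967685321 t 5.1
[ 0.4358041  -0.1301188   0.07104899]
```

View pics/a2.png

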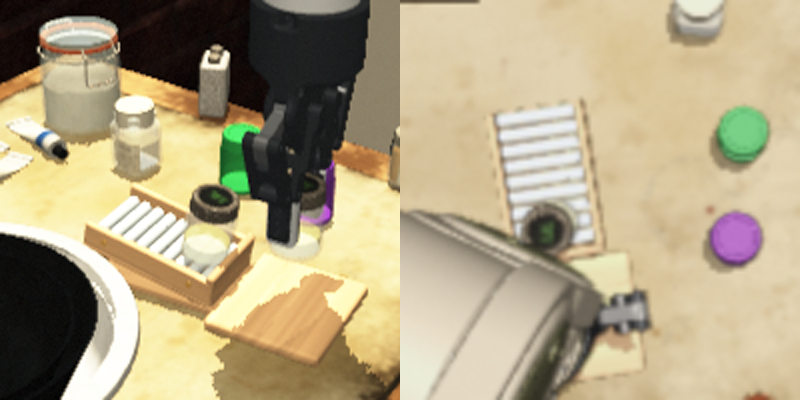

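The second jar slid to the stop (scene crop (210,225)), and the front jar hangs over the tray. I'll lower it now.

>>> {"method": "carry_out", "body": {
  "plan": [
    [[0,0,0,0,0,-15,30],[0,0,0,0,0,-30,30],[0,0,0,0,0,-38,30],[0,0,0,0,0,-41,30],[0,0,0,0,0,-43,30],[0,0,0,0,0,-44,30],[0,0,0,0,0,-44,30]]
  ]
}}

```text
clock: 5.9
tcp_pos: [0.4358, -0.1303, 0.0277]
orientation: [0.001, -0.064, 0.998, 0.001]
wrist_force: [-0.1, 0.4, -1.0]
finger_gap: 0.0374
grip_force: 30.6
```

>>> {"method": "carry_out", "body": {
  "plan": [
    [[0,0,0,0,0,-1,30],[0,0,0,0,0,-2,30],[0,0,0,0,0,-2,30]]
  ]
}}

```text
clock: 6.2
tcp_pos: [0.4359, -0.1303, 0.0258]
orientation: [0.001, -0.064, 0.998, 0.001]
wrist_force: [-0.1, 1.4, 2.4]
finger_gap: 0.0372
grip_force: 30.8
```

Contact. I'll release, rise, and go high over to the fresh jar.

>>> {"method": "carry_out", "body": {
  "plan": [
    [[0,0,0,0,0,0,45],[0,0,0,0,0,0,64],[0,0,0,0,0,0,64],[0,0,0,0,0,0,64],[0,0,0,0,0,0,64],[0,0,0,0,0,20,64],[0,0,0,0,0,50,64],[0,0,0,0,0,90,64],[0,0,0,0,0,120,64],[0,0,0,30,-60,130,64],[0,0,0,60,-110,130,64],[0,0,0,90,-160,130,64],[0,0,0,118,-224,130,64],[0,0,0,118,-224,130,64],[0,0,0,118,-224,130,64],[0,0,0,118,-224,110,64],[0,0,0,118,-224,90,64],[0,0,0,118,-224,90,64]]
  ]
}}

```text
clock: 8.0
tcp_pos: [0.5514, -0.3525, 0.1119]
orientation: [-0.002, -0.064, 0.998, 0.003]
wrist_force: [-0.7, 0.8, 0.4]
finger_gap: 0.0644
grip_force: 0.0
```

```bash
python3 - <<'E'
from h import *
go(0,np.array([.554,-.354,.014]));print(monitor.get_state()['tcp_pos'])
s=grab('scene')[110:310,210:450,::-1];t=grab('top')[150:270,250:410,::-1]
cv2.imwrite('pics/a3.png',np.hstack([cv2.resize(s,(400,333),interpolation=2),cv2.resize(t,(400,333),interpolation=2)]))
E
```

```text
turn [-0.0061 -0.0044 -0.0002] shift [  2.6  -1.5 -97.9] gap 0.06438181351836351 t 8.0
[ 0.55141219 -0.35245696  0.11185255]
```

View pics/a3.png

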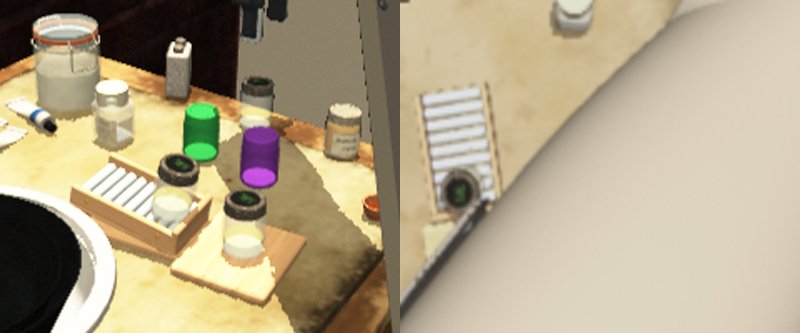

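The old jar stands on the tray (scene crop (245,225)) and the second is at the stop. The gripper is above the fresh jar (257,100), so I'll descend.

>>> {"method": "carry_out", "body": {
  "plan": [
    [[0,0,0,0,0,0,64],[0,0,0,0,0,-20,64],[0,0,0,0,0,-40,64],[0,0,0,0,0,-60,64],[0,0,0,0,0,-80,64],[0,0,0,0,0,-95,64],[0,0,0,0,0,-98,64],[0,0,0,0,0,-98,64]]
  ]
}}

```text
clock: 8.9
tcp_pos: [0.5538, -0.3543, 0.018]
orientation: [0.001, -0.064, 0.998, 0.001]
wrist_force: [-0.1, -1.4, 0.8]
finger_gap: 0.0636
grip_force: 0.0
```

>>> {"method": "carry_out", "body": {
  "plan": [
    [[0,0,0,0,0,-2,55],[0,0,0,0,0,-2,48],[0,0,0,0,0,-2,40],[0,0,0,0,0,-2,30],[0,0,0,0,0,-2,30],[0,0,0,0,0,-2,30],[0,0,0,0,0,-2,30]]
  ]
}}

```text
clock: 9.6
tcp_pos: [0.5539, -0.3546, 0.0164]
orientation: [0.001, -0.064, 0.998, 0.0]
wrist_force: [-1.3, 0.4, 5.5]
finger_gap: 0.0373
grip_force: 29.7
```

>>> {"method": "carry_out", "body": {
  "plan": [
    [[0,0,0,0,0,15,30],[0,0,0,0,0,50,30],[0,0,0,0,0,90,30],[0,0,0,0,0,120,30],[0.011,-0.086,0,0,40,120,30],[0.022,-0.173,0,0,80,120,30],[0.022,-0.173,0,-5,120,120,30],[0.022,-0.173,0,-10,160,120,30],[0.022,-0.173,0,-15,200,120,30],[0.022,-0.173,0,-20,225,120,30],[0.022,-0.173,0,-20,238,120,30],[0.022,-0.173,0,-20,238,120,30],[0.022,-0.173,0,-20,238,120,30],[0.022,-0.173,0,-20,238,120,30],[0.022,-0.173,0,-20,238,120,30]]
  ]
}}

```text
clock: 11.1
tcp_pos: [0.5338, -0.1175, 0.1352]
orientation: [0.087, -0.063, 0.994, 0.006]
wrist_force: [-1.0, 1.1, -2.0]
finger_gap: 0.0369
grip_force: 30.0
```

```bash
python3 - <<'E'
from h import *
print(monitor.get_state()['tcp_pos']);go(10,lane(.043,.0174));go(10,lane(.043,.0574))
s=grab('scene')[110:310,210:410,::-1];t=grab('top')[150:270,230:350,::-1]
cv2.imwrite('pics/a4.png',np.hstack([cv2.resize(s,(400,400),interpolation=2),cv2.resize(t,(400,400),interpolation=2)]))
E
```

```text
[ 0.53379783 -0.11749439  0.13519582]
turn [-0.0012  0.0005  0.0011] shift [ 14.9   2.6 -82.6] gap 0.03689961348707084 t 11.1
turn [-0.0012  0.0005  0.0011] shift [  8.    1.7 -43.2] gap 0.03689961348707084 t 11.1
```

View pics/a4.png

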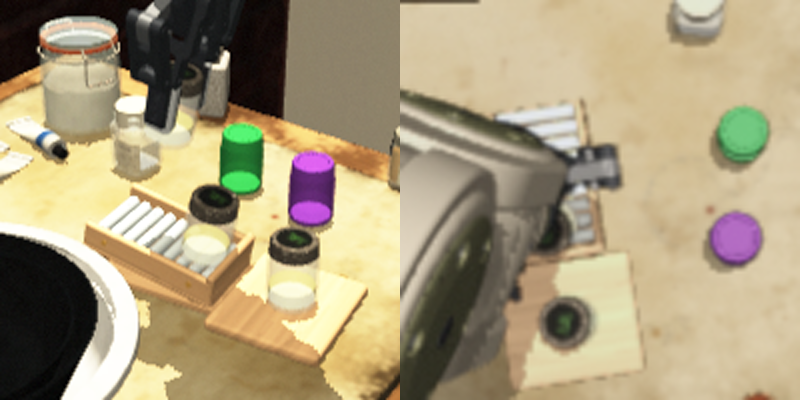

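The fresh jar is held over the upper lane (scene crop (180,110)), the second jar is at the stop, and the old jar is centred on the tray (top crop (565,322)). I'll lower it in.

>>> {"method": "carry_out", "body": {
  "plan": [
    [[0,0,0,10,2,0,30],[0,0,0,10,2,-20,30],[0,0,0,10,2,-40,30],[0,0,0,13,2,-55,30],[0,0,0,15,2,-68,30],[0,0,0,16,2,-75,30],[0,0,0,16,2,-79,30],[0,0,0,16,2,-81,30],[0,0,0,16,2,-81,30],[0,0,0,16,2,-81,30]]
  ]
}}

```text
clock: 12.2
tcp_pos: [0.5499, -0.1144, 0.0549]
orientation: [0.088, -0.064, 0.994, 0.006]
wrist_force: [0.0, -0.4, -1.0]
finger_gap: 0.0366
grip_force: 30.0
```

>>> {"method": "carry_out", "body": {
  "plan": [
    [[0,0,0,0,0,-1,30],[0,0,0,0,0,-2,30],[0,0,0,0,0,-3,30],[0,0,0,0,0,-3,30]]
  ]
}}

```text
clock: 12.6
tcp_pos: [0.5502, -0.1143, 0.0523]
orientation: [0.088, -0.064, 0.994, 0.006]
wrist_force: [-1.3, 1.6, 5.1]
finger_gap: 0.0368
grip_force: 30.1
```

>>> {"method": "carry_out", "body": {
  "plan": [
    [[0,0,0,0,0,0,45],[0,0,0,0,0,0,70],[0,0,0,0,0,0,70],[0,0,0,0,0,0,70],[0,0,0,0,0,0,70],[0,0,0,0,0,0,70],[0,0,0,-3,0,20,70],[0,0,0,-7,-1,40,70],[0,0,0,-12,-1,70,70],[0,0,0,-17,-2,100,70],[0,0,0,-17,-2,150,70],[0,0,0,-17,-42,170,70],[0,0,0,-17,-92,170,70],[0,0,0,-17,-142,170,70],[0,0,0,-17,-192,170,70],[0,0,0,-17,-242,170,70],[0,0,0,-17,-242,170,70],[0,0,0,-17,-242,170,70]]
  ]
}}

```text
clock: 14.4
tcp_pos: [0.5319, -0.3573, 0.2204]
orientation: [0.087, -0.063, 0.994, 0.007]
wrist_force: [-0.1, 0.2, 0.1]
finger_gap: 0.0699
grip_force: 0.0
```

```bash
python3 - <<'E'
from h import *
s=grab('scene')[110:310,210:410,::-1];t=grab('top')[150:270,230:350,::-1]
cv2.imwrite('pics/a5.png',np.hstack([cv2.resize(s,(400,400),interpolation=2),cv2.resize(t,(400,400),interpolation=2)]))
E
```

```text
(no output)
```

View pics/a5.png

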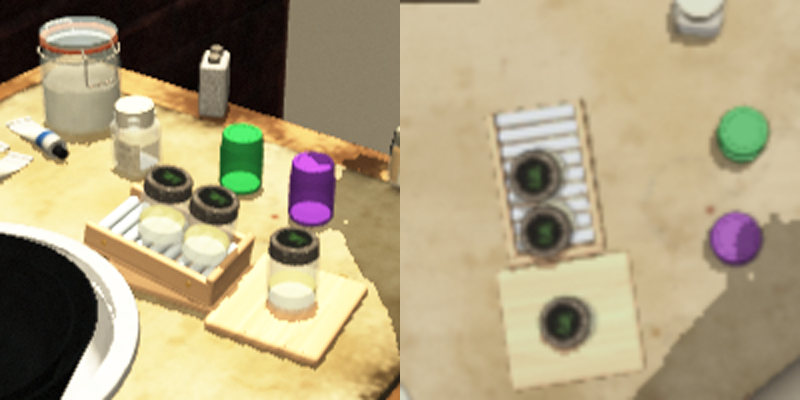

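The old jar stands on the tray (top crop (565,322)). The second jar is at the stop (545,230), with the fresh jar touching it from behind (535,173), and the arm is clear. I'll hand it in.

```bash
python3 -c "
from workcell import order
print(order.hand_in())"
```

```text
the job is handed in; nothing more can be done
None
```

The job is handed in, with no verdict returned: in the last pictures the old front jar stands on the tray, the second jar is at the stop, the fresh jar is right behind it, and the arm is clear at about 14.5 s.

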